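# Step the revolving cover of the decorations caddy to the yellow stars

## Task

The clear revolving cover of the sugar-decorations caddy is open over the wrong pot. With a fingertip, gently push the blue tab on the cover's rim round until the opening stands over the pot of yellow stars and rests there, then take your hand away. Only push: do not pinch, lift or shift the caddy, keep your fingers out of the pots, and leave everything else on the bench where it is.

Things in the scene. Friction and masses are not known exactly. Their poses are not given: they have to be found in the camera images.
- caddy: Round white caddy, 209 mm across, wall 56 mm high, 1.5 kg empty, loose on rubber feet on a red mat (2 mm thick). Origin: centre of its underside; the cover turns about the vertical axis through it. Six compartments, one every 60 degrees, each with a pot 68 mm from that axis, in an order that changes. At the start the cover is open over the pot of white pearls.
- cover: Clear cover, 216 mm across, white rim; top 62 mm above the caddy's underside, rim and white hub cap 64, middle screw 72. Origin as the caddy's; its x axis points out through opening and tab, z up. Turns endlessly both ways. Six click positions centre the opening over the pots: let go under half a step away it swings back, past half it springs on to the next, resting within 3 degrees.
- tab (a point): Middle of the blue upright tab on the cover's rim: a paddle 6 mm thick in the direction of turning (9 mm along its top edge), 26 mm wide radially (94 to 120 mm from the axis), standing from 64 to 96 mm above the caddy's underside. This point: 107 mm from the axis, 80 mm above the caddy's underside. Pushing it round takes up to about 1.3 N.
- opening (a point): Middle of the cover's wedge-shaped opening (58 degrees wide, from 37 to 99 mm from the axis): 68 mm from the axis, at the level of the cover's top. The tab lies on the same radius, farther out.
- pot_yellow: Yellow: a round white pot, 60 mm across, 42 mm high, with a band of that colour round its rim, holding yellow sugar stars. Origin at the centre of its underside, which stands 8 mm above the caddy's underside. Stays in its compartment (3 mm of play). The pot to be uncovered.
- pot_white: White: a round white pot, 60 mm across, 42 mm high, with a band of that colour round its rim, holding white sugar pearls. Origin at the centre of its underside, which stands 8 mm above the caddy's underside. Stays in its compartment (3 mm of play).
- pot_red: Red: a round white pot, 60 mm across, 42 mm high, with a band of that colour round its rim, holding red sugar hearts. Origin at the centre of its underside, which stands 8 mm above the caddy's underside. Stays in its compartment (3 mm of play).
- pot_green: Green: a round white pot, 60 mm across, 42 mm high, with a band of that colour round its rim, holding green sugar leaves. Origin at the centre of its underside, which stands 8 mm above the caddy's underside. Stays in its compartment (3 mm of play).
- pot_blue: Blue: a round white pot, 60 mm across, 42 mm high, with a band of that colour round its rim, holding blue sugar flowers. Origin at the centre of its underside, which stands 8 mm above the caddy's underside. Stays in its compartment (3 mm of play).
- pot_brown: Dark brown: a round white pot, 60 mm across, 42 mm high, with a band of that colour round its rim, holding chocolate buttons. Origin at the centre of its underside, which stands 8 mm above the caddy's underside. Stays in its compartment (3 mm of play).
- ring_cutter: Round steel biscuit cutter on the mat, 68 mm across, 40 mm high, loose. Origin: centre of its underside.
- heart_cutter: Heart-shaped steel biscuit cutter on the mat, about 75 mm, 28 mm high, loose. Origin: centre of its underside.
- jar: White jar with a blue label on the mat, 53 mm across, 70 mm high, loose. Origin: centre of its underside.
- gingerbread: Iced gingerbread heart on the mat, about 85 mm, 10 mm high, loose. Origin: in the middle of its underside.
- smoother: White fondant smoother on the bench, 150 x 85 mm plate with a handle, 33 mm high, loose. Origin: centre of its underside.
- rolling_pin: White rolling pin on the bench left of the mat, pointing away from the robot, 450 mm long, 72 mm across, loose. Origin: under its middle, on the bench.
Not all that is in view belongs to the job. What is shaped like the caddy but purple is not meant. What is shaped like the pot_white but pink is not meant.

How it is judged:
On the way:
1. the fingers push the cover round (contact force between the fingers and cover above 0.2 N), for 0.1 s.
At the end, for the whole second after the job is handed in: The middle of the cover's opening is within 10 mm (seen from above) of the middle of the pot of yellow stars and the cover is still; the caddy stands upright within 20 mm of where it stood, with every pot in its place (horizontal distance between opening and pot_yellow below 0.01 m and angular speed of cover below 0.1 rad/s and distance of caddy from where it was at the start of the episode below 0.02 m and angle between caddy's own z axis and vertical below 0.05 rad and z of each of pot_white, pot_yellow, pot_red, pot_green, pot_blue, pot_brown in the frame of caddy below 0.018 m); the robot touches nothing.
It fails at once if the caddy is lifted or shifted by more than 20 mm, or tipped (distance of caddy from where it was at the start of the episode above 0.02 m or angle between caddy's own z axis and vertical above 0.15 rad).
It fails at once if the cover is pinched or pushed hard (over 20 N) (contact force between the fingers and cover above 20 N).
It fails at once if fingers touch or lift a pot (contact force between the fingers and pot_white above 0.5 N or contact force between the fingers and pot_yellow above 0.5 N or contact force between the fingers and pot_red above 0.5 N or contact force between the fingers and pot_green above 0.5 N or contact force between the fingers and pot_blue above 0.5 N or contact force between the fingers and pot_brown above 0.5 N or z of any of pot_white, pot_yellow, pot_red, pot_green, pot_blue, pot_brown in the frame of caddy above 0.03 m).
It fails at once if another thing on the bench is lifted or moved by more than 20 mm (distance of any of ring_cutter, heart_cutter, jar, gingerbread, smoother, rolling_pin from where it was at the start of the episode above 0.02 m).
It also fails if it takes over 58 s, if anything falls off the work surface, if the arm or the gripper's body presses on something with over 40 N, if the wrist force passes 120 N, or if a joint passes its speed limit or range.

## Robot

A 6-joint arm with a two-finger parallel gripper is mounted at the origin on the work surface. World frame = base frame: x ahead of the robot, y to its left, z up, the work surface at z = 0. Lengths are in m, angles in rad, forces in N, time in s.
With the tool pointing down it reaches from about 0.35 to 0.775 m from the base axis. Payload 5.5 kg.
Tool frame: the origin (TCP) lies at the very end of the fingers, on their centre line; the grasp point (between the pads) lies 19 mm behind it; z points along the fingers, y is the line along which they close (so a half turn about z gives the same grasp; the last joint's range is limited). The gripper opens to 85 mm and grips with 20 to 120 N. Pads are 22 mm wide; open, the fingers measure 114 mm over their backs; the gripper's body (76 mm by 85 mm) begins 54 mm behind the grasp point. The pads swing forward as they close: fully open they stand 13 mm farther back than shut.
Start: joints at [1.113, 0.313, 0.046, 1.304, 0, 1.431], TCP at [0.18, 0.546, 0.231] pointing down, gripper open.
Joint ranges: [-2.76, 2.76], [-0.86, 1.69], [-1.03, 1.26], [-2.2, 2.34], [-1.47, 1.5], [-3.14, 3.14]. Speed limits (rad/s): [2.57, 2.57, 3.14, 3.14, 3.14, 3.14].

## Interface

Orientations are given as a unit quaternion [w, x, y, z].
In Python, from workcell import get_state, read_camera, calibration, hand_in gives the robot as it stands.
- The arm moves only by the tool drive_tool, never from a script. Its argument "deltas" is a list that holds one entry, the list of rows, each a list of 7 numbers: the closure in counts, from 0 (fully open) to 255 (shut), then the shift along the tool's x, y, z in m, then the turn, a rotation vector about the tool's x, y, z in degrees. A call has 1 to 12 rows; each row is the pose to reach, as a shift and turn from the pose commanded when the call began, along the tool's axes at that moment; what a row does not reach only later rows make up. A row lasts 1/8 s, in which the tool goes at most 62.5 mm and 10.7 degrees, less where a joint would pass 70% of its speed; a pose out of reach is approached as far as the arm can. A call with a gripper value outside its range is refused whole. The fingers move at their own pace and stop on an object; "newtons" is the grip in N (left out, the last holds). Time passes only in rows, so rows that repeat a pose let the fingers close. It gives the time, the measured TCP pose, the force, the opening and the grip force at its end, in the units of the state.
- get_state(): the state, without advancing time (a new reading comes with each control period).
- read_camera(name): name is "scene" or "top"; returns (picture, depth): 400x640x3 uint8, red, green, blue; 400x640 float32, m along the optical axis (not along the pixel's ray), 0 where there is no reading.
- calibration(name): a dict with "mtx" (3x3 intrinsics, pixels), "k1" (the pictures are not rectified: a ray, as slopes to the right and down, at radius r is drawn at 1 + k1 r^2 times it, then the intrinsics apply), "world_from_camera" (4x4, takes a point from camera to world coordinates). Camera axes: x right, y up, looking along -z (the intrinsics and any distortion apply to the point x, -y, -z); pixel columns grow to the right and rows downward; lengths in m; the calibration is good to about 2 mm. A picture is of the moment at which its call begins. calibration takes no time and is no camera call.
- hand_in(): hands the job in; it is judged then, once.
The state is a dict: "clock": time; "joint_pos": joint angles; "qvel": joint speeds; "tau": joint torques, N m; "tcp_pos": TCP position; "orientation": TCP orientation; "wrist_force": force on the tool from outside, world axes, zero at the start; "ft_torque": the same for the moment, N m; "finger_gap": finger opening in m; "grip_force": force on a finger pad.
Only numpy, scipy, OpenCV 4.12 (cv2) and the standard library are available. Lean on these libraries where they do the work, as an engineer would, in place of code of your own. Each camera call takes 0.05 s, during which the arm holds its last target. There are 200 camera calls.

## Working session

There is one attempt and no reset: what is moved stays moved. The work goes in short steps, Python scripts to look and compute and a tool call to move; the robot and the scene stay as the last step left them, time stands still between calls to the robot, and variables do not carry over. Pictures are saved under pics/ and viewed, at most 10 in all, crops included, and the job is handed in when it is done.

Besides the shell and the picture viewer there is one more tool, called after "Emit:" as name(argument=value, ...) on one line, values as JSON. drive_tool: Moves the arm, as the interface text tells. Its arguments: {"type":"object","properties":{"deltas":{"type":"array","items":{"type":"array","items":{"type":"array","items":{"type":"number"}}}},"newtons":{"type":"number"}},"required":["deltas"]}

```bash
mkdir -p pics; cat > h.py <<'E'
import numpy as np, cv2
from workcell import *
def shot(n):
    p,d=read_camera(n); np.savez(''+n+'.npz',p=p,d=d); return p,d
def world(n,u,v,z=None,d=None):
    c=calibration(n);K=np.array(c["mtx"]);k=c["k1"];T=np.array(c["world_from_camera"])
    a=np.array([[[u,v]]],float)
    x,y=cv2.undistortPoints(a,K,np.array([k,0,0,0.]))[0,0]
    r=T[:3,:3]@np.array([x,-y,-1.]);o=T[:3,3]
    s=(z-o[2])/r[2] if z is not None else d
    return o+s*r
E
python3 - <<'E'
from h import *
for n in("scene","top"):
    p,d=shot(n); cv2.imwrite(f'pics/{n}0.png',p[:,:,::-1]); print(calibration(n))
print(get_state())
E
```

```text
{'mtx': array([[505.26616178,   0.        , 322.12608889],
       [  0.        , 505.26616178, 200.30708314],
       [  0.        ,   0.        ,   1.        ]]), 'k1': -0.005245562077483555, 'world_from_camera': array([[-0.00964545, -0.65244144,  0.75777776,  1.63545618],
       [ 0.999883  ,  0.0027042 ,  0.01505541, -0.00461401],
       [-0.01187196,  0.75783432,  0.65233902,  1.10275321],
       [ 0.        ,  0.        ,  0.        ,  1.        ]])}
{'mtx': array([[436.16193693,   0.        , 323.69160254],
       [  0.        , 436.16193693, 201.13031757],
       [  0.        ,   0.        ,   1.        ]]), 'k1': 0.034066485041730384, 'world_from_camera': array([[-0.00570942,  0.99627051, -0.08609569,  0.36437148],
       [-0.99975213, -0.00753969, -0.02094835, -0.02955369],
       [-0.02151935,  0.08595475,  0.99606661,  1.30069226],
       [ 0.        ,  0.        ,  0.        ,  1.        ]])}
{'clock': 0.1, 'joint_pos': array([1.11341530e+00, 3.13901736e-01, 4.50895329e-02, 1.30361769e+00,
       1.93017546e-06, 1.43121322e+00]), 'qvel': array([-1.43075639e-03, -2.99949705e-03,  2.95631160e-03,  1.23848101e-03,
       -9.91478099e-04,  6.10932585e-05]), 'tau': array([ 2.51975485e-03, -4.81726599e+01,  2.99244153e+01,  1.27897435e-02,
       -9.34541208e-05, -1.02375648e-05]), 'tcp_pos': array([0.1794658 , 0.54578704, 0.23051021]), 'orientation': array([-2.41114022e-04,  1.58231081e-01,  9.87401771e-01, -7.80385766e-04]), 'wrist_force': array([ 0.48762129, -0.58970497,  0.16086247]), 'ft_torque': array([ 0.04425056,  0.02452421, -0.02145754]), 'grip_force': 0.0, 'finger_gap': 0.0854751912765133}
```

View pics/scene0.png

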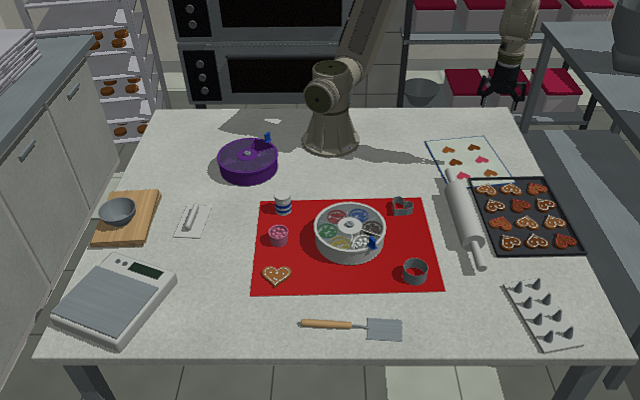

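View pics/top0.png

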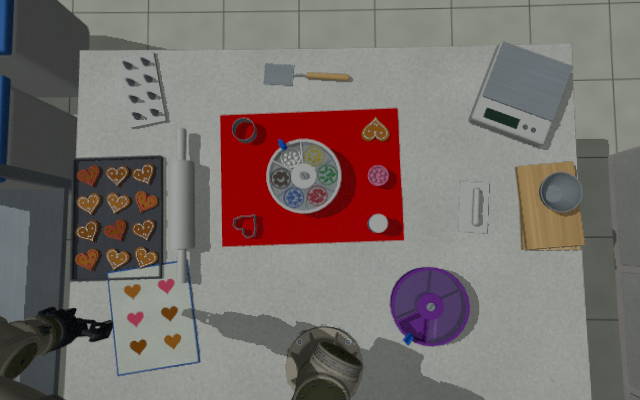

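The white caddy is at top (304,176) and scene (350,232). The purple one at top (430,307) is not meant, nor is the pink pot at top (378,175). The blue tab is at top (283,144), over the white pearls at (291,157). The yellow pot is probably at (315,155), one step clockwise seen from above. I'll confirm this in one enlarged crop and measure.

```bash
python3 - <<'E'
from h import *
f=np.load('top.npz');p,d=f['p'],f['d']
c=p[125:225,255:355,::-1];cv2.imwrite('pics/crop0.png',cv2.resize(c,(600,600),interpolation=cv2.INTER_CUBIC))
hsv=cv2.cvtColor(p,cv2.COLOR_RGB2HSV)
m=((abs(hsv[:,:,0].astype(int)-110)<15)&(hsv[:,:,1]>150))
ys,xs=np.nonzero(m);k=(xs>255)&(xs<355)&(ys>125)&(ys<160)
P=np.array([world('top',x,y,d=d[y,x]) for x,y in zip(xs[k],ys[k])]);print('tab',P.round(3).tolist(),list(zip(xs[k].tolist(),ys[k].tolist())))
# cloud of caddy
vv,uu=np.mgrid[125:225,255:355]
Q=np.array([world('top',x,y,d=d[y,x]) for x,y in zip(uu.ravel(),vv.ravel())])
r=Q[(Q[:,2]>.06)&(Q[:,2]<.072)]
(cx,cy),rad=cv2.minEnclosingCircle(r[:,:2].astype(np.float32));print('circle',cx,cy,rad,len(r),np.median(r[:,2]))
print('hub',world('top',305,176,z=.066))
for n,u,v in(('w',291,157),('y',315,155),('g',327,174),('r',318,196),('b',293,197),('br',281,177)):
    q=world('top',u,v,z=.045);print(n,q.round(3),np.degrees(np.arctan2(q[1]-cy,q[0]-cx)))
for n,u,v,z in(('ring',244,130,.04),('heart',245,226,.03),('jar',378,223,.07)):print(n,world('top',u,v,z=z).round(3))
E
```

```text
tab [[0.643, 0.121, 0.093], [0.642, 0.118, 0.096], [0.639, 0.121, 0.094], [0.638, 0.117, 0.098], [0.639, 0.115, 0.096], [0.646, 0.116, 0.066], [0.364, -0.03, 1.301], [0.635, 0.117, 0.099], [0.636, 0.115, 0.096], [0.637, 0.112, 0.094], [0.643, 0.112, 0.067], [0.633, 0.12, 0.097], [0.632, 0.117, 0.1], [0.633, 0.115, 0.096], [0.633, 0.112, 0.096], [0.638, 0.112, 0.074], [0.64, 0.11, 0.067], [0.637, 0.124, 0.068], [0.631, 0.118, 0.093], [0.63, 0.115, 0.098], [0.63, 0.112, 0.098], [0.629, 0.108, 0.102], [0.637, 0.11, 0.068], [0.634, 0.121, 0.066], [0.628, 0.115, 0.093], [0.627, 0.112, 0.097], [0.627, 0.109, 0.101], [0.628, 0.107, 0.092], [0.634, 0.107, 0.067], [0.631, 0.121, 0.065], [0.626, 0.115, 0.09], [0.625, 0.112, 0.095], [0.624, 0.109, 0.1], [0.624, 0.106, 0.097], [0.63, 0.106, 0.069], [0.631, 0.104, 0.068], [0.628, 0.118, 0.067], [0.622, 0.112, 0.098], [0.621, 0.109, 0.099], [0.624, 0.107, 0.086], [0.628, 0.107, 0.068], [0.627, 0.103, 0.072], [0.626, 0.116, 0.065], [0.622, 0.111, 0.08], [0.622, 0.108, 0.081], [0.625, 0.106, 0.069], [0.625, 0.104, 0.066], [0.621, 0.115, 0.072], [0.6
[... 224 characters left out ...]
81, 143), (282, 143), (283, 143), (284, 143), (279, 144), (280, 144), (281, 144), (282, 144), (283, 144), (284, 144), (280, 145), (281, 145), (282, 145), (283, 145), (284, 145), (285, 145), (280, 146), (281, 146), (282, 146), (283, 146), (284, 146), (285, 146), (286, 146), (281, 147), (282, 147), (283, 147), (284, 147), (285, 147), (286, 147), (282, 148), (283, 148), (284, 148), (285, 148), (286, 148), (282, 149), (283, 149), (284, 149), (283, 150)]Traceback (most recent call last):
  File "<stdin>", line 10, in <module>
  File "h.py", line 6, in world
    c=calibration(n);K=np.array(c["mtx"]);k=c["k1"];T=np.array(c["world_from_camera"])
ValueError: time passes only in moves, steps and waits
```

View pics/crop0.png

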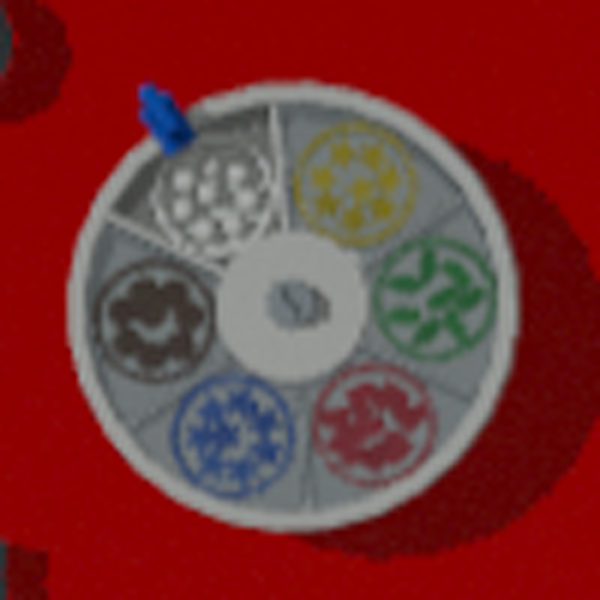

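The crop confirms it. The opening and tab (crop 165,120) are over the white pearls, and the yellow stars at crop (355,183) are the next pot clockwise. The script failed because of the number of calibration calls, so I'll cache the calibration.

```bash
sed -i 's/^def world/import functools\ncal=functools.lru_cache(calibration)\ndef world/; s/c=calibration(n)/c=cal(n)/' h.py; python3 - <<'E'
from h import *
f=np.load('top.npz');p,d=f['p'],f['d']
vv,uu=np.mgrid[125:225,255:355]
Q=np.array([world('top',x,y,d=d[y,x]) for x,y in zip(uu.ravel(),vv.ravel())])
blue=(p[125:225,255:355].astype(int)@[-1,0,1]>50).ravel()
r=Q[(Q[:,2]>.058)&(Q[:,2]<.072)&~blue]
(cx,cy),rad=cv2.minEnclosingCircle(r[:,:2].astype(np.float32));print('circle',cx,cy,rad,len(r),np.median(r[:,2]))
print('hub',world('top',304,175,z=.066))
for n,u,v in(('w',290.5,158),('y',314,155.5),('g',327,174.5),('r',317.5,195.5),('b',294,197.5),('br',280.5,178.5)):
    q=world('top',u,v,z=.048);print(n,q.round(3),np.degrees(np.arctan2(q[1]-cy,q[0]-cx)),np.hypot(q[1]-cy,q[0]-cx))
for n,u,v,z in(('ring',244,130,.04),('heart',245,226,.03),('jar',378,223,.07),('tabtop',282,144.7,.098)):
    q=world('top',u,v,z=z);print(n,q.round(3),np.degrees(np.arctan2(q[1]-cy,q[0]-cx)),np.hypot(q[1]-cy,q[0]-cx))
from scipy.spatial.transform import Rotation as R
q=get_state()['orientation'];print(R.from_quat(np.roll(q,-1)).as_matrix().round(3))
E
```

```text
circle 0.5496981739997864 0.05747506394982338 0.11340891569852829 3732 0.06411290111980605
hub [0.54650239 0.05229504 0.066     ]
w [0.599 0.093 0.048] 35.33827974694187 0.060951334991100996
y [0.606 0.024 0.048] -30.494094632960717 0.06549710702340769
g [ 0.55  -0.013  0.048] -89.72936701522008 0.07071559640486032
r [0.489 0.015 0.048] -144.7063160163553 0.0742420285075495
b [0.484 0.083 0.048] 159.17027449094022 0.07047859064989
br [0.539 0.122 0.048] 99.01513644175579 0.06508550826975573
ring [0.686 0.231 0.04 ] 51.89113432950543 0.22029832218471446
heart [0.403 0.227 0.03 ] 130.80566118816353 0.22433435041135377
jar [ 0.408 -0.156  0.07 ] -123.59358512733239 0.2563122345991661
tabtop [0.628 0.112 0.098] 34.72236306325581 0.09522796742482337
[[-0.95   0.312 -0.001]
 [ 0.312  0.95  -0.001]
 [ 0.    -0.002 -1.   ]]
```

Caddy centre is about (0.545, 0.054). The tab is at 35° and r≈0.105 (given: 107 mm, top z 0.098), and yellow is at about -25°, so I need a 60° clockwise push. First I'll close the gripper and move behind the tab, high up, with a yaw of +28°.

Emit:
drive_tool(deltas=[[[255, -0.04, -0.02, 0, 0, 0, 0], [255, -0.09, -0.043, 0, 0, 0, -4], [255, -0.14, -0.067, 0, 0, 0, -8], [255, -0.19, -0.09, 0, 0, 0, -12], [255, -0.24, -0.114, 0, 0, 0, -16], [255, -0.29, -0.138, 0, 0, 0, -20], [255, -0.34, -0.162, 0, 0, 0, -24], [255, -0.39, -0.185, 0, 0, 0, -28], [255, -0.44, -0.209, 0, 0, 0, -28], [255, -0.49, -0.233, 0, 0, 0, -28], [255, -0.524, -0.249, 0, 0, 0, -28], [255, -0.524, -0.249, 0, 0, 0, -28]]], newtons=20)

```text
clock: 1.6
tcp_pos: [0.6012, 0.1435, 0.23]
orientation: [-0.001, -0.083, 0.997, -0.0]
wrist_force: [-1.6, -0.4, 0.6]
finger_gap: -0.0001
grip_force: 0.0
```

Emit:
drive_tool(deltas=[[[255, 0, 0, 0.03, 0, 0, 0], [255, 0, 0, 0.06, 0, 0, 0], [255, 0, 0, 0.09, 0, 0, 0], [255, 0, 0, 0.115, 0, 0, 0], [255, 0, 0, 0.135, 0, 0, 0], [255, 0, 0, 0.147, 0, 0, 0], [255, 0, 0, 0.152, 0, 0, 0], [255, 0, 0, 0.152, 0, 0, 0]]])

```text
clock: 2.6
tcp_pos: [0.5996, 0.1462, 0.0795]
orientation: [0.0, -0.085, 0.996, 0.0]
wrist_force: [-0.4, 0.3, 0.9]
finger_gap: -0.0001
grip_force: 0.0
```

```bash
python3 - <<'E'
from h import *
s=get_state();print(s['tcp_pos'],s['wrist_force'])
a=shot('scene')[0][195:275,310:410,::-1];b=shot('top')[0][110:190,250:350,::-1]
cv2.imwrite('pics/near.png',np.hstack([cv2.resize(i,(400,320),interpolation=cv2.INTER_CUBIC) for i in(a,b)]))
E
```

```text
[0.59962257 0.1462417  0.07953441] [-0.3968825   0.27950462  0.90625691]
```

View pics/near.png

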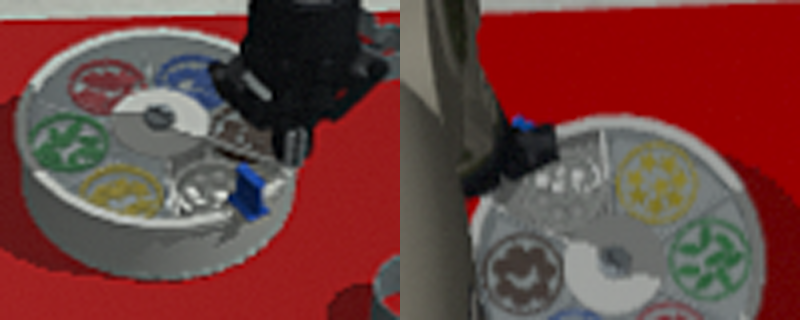

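The finger stands just behind the tab, on its counter-clockwise side and clear above the cover (left half: finger at 290,145 and tab at 250,195). I'll push along the arc in two stages.

Emit:
drive_tool(deltas=[[[255, -0.004, -0.003, 0, 0, 0, 0], [255, -0.008, -0.0065, 0, 0, 0, 0], [255, -0.013, -0.012, 0, 0, 0, 0], [255, -0.0175, -0.0175, 0, 0, 0, 0], [255, -0.022, -0.024, 0, 0, 0, 0], [255, -0.026, -0.0305, 0, 0, 0, 0], [255, -0.0295, -0.037, 0, 0, 0, 0], [255, -0.032, -0.044, 0, 0, 0, 0], [255, -0.032, -0.044, 0, 0, 0, 0]]])

```text
clock: 3.82
tcp_pos: [0.639, 0.1075, 0.0792]
orientation: [0.0, -0.085, 0.996, 0.0]
wrist_force: [-0.3, 0.5, 0.3]
finger_gap: -0.0001
grip_force: 0.5
```

```bash
python3 - <<'E'
from h import *
s=get_state();print(s['tcp_pos'],s['wrist_force'])
a=shot('scene')[0][195:275,310:410,::-1];b=shot('top')[0][110:190,250:350,::-1]
cv2.imwrite('pics/push.png',np.hstack([cv2.resize(i,(400,320),interpolation=cv2.INTER_CUBIC) for i in(a,b)]))
E
```

```text
[0.63898912 0.10750661 0.07920392] [-0.30970891  0.52251025  0.29371787]
```

View pics/push.png

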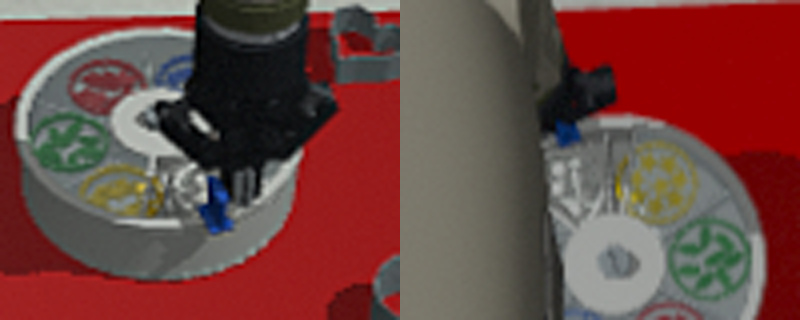

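The cover turns with the push: the tab is at about 18° and the finger is still behind it. Now past half way.

Emit:
drive_tool(deltas=[[[255, -0.0025, -0.007, 0, 0, 0, 0], [255, -0.0045, -0.0145, 0, 0, 0, 0], [255, -0.0055, -0.022, 0, 0, 0, 0], [255, -0.0065, -0.0295, 0, 0, 0, 0], [255, -0.007, -0.037, 0, 0, 0, 0], [255, -0.0065, -0.0445, 0, 0, 0, 0], [255, -0.006, -0.052, 0, 0, 0, 0], [255, -0.0045, -0.0595, 0, 0, 0, 0], [255, -0.0045, -0.0595, 0, 0, 0, 0], [255, -0.0045, -0.0595, 0, 0, 0, 0]]])

```text
clock: 5.18
tcp_pos: [0.6532, 0.0503, 0.0793]
orientation: [0.0, -0.085, 0.996, 0.0]
wrist_force: [-0.8, 0.4, 0.3]
finger_gap: -0.0001
grip_force: 0.0
```

```bash
python3 - <<'E'
from h import *
s=get_state();print(s['tcp_pos'],s['wrist_force'])
a=shot('scene')[0][195:275,310:410,::-1];b=shot('top')[0][110:190,250:350,::-1]
cv2.imwrite('pics/push2.png',np.hstack([cv2.resize(i,(400,320),interpolation=cv2.INTER_CUBIC) for i in(a,b)]))
E
```

```text
[0.65319413 0.05025632 0.0793476 ] [-0.84487643  0.40685153  0.25759339]
```

View pics/push2.png

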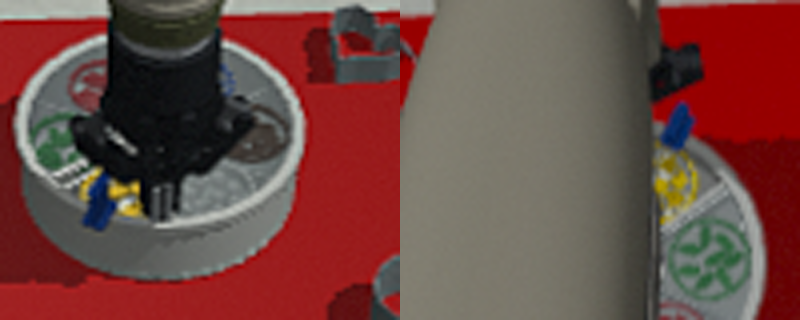

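The cover sprang on to yellow, and the tab (left half 98,205) stands clear of the finger. I'll back off slightly, lift, and move aside.

Emit:
drive_tool(deltas=[[[255, 0, 0.008, 0, 0, 0, 0], [255, 0, 0.012, -0.02, 0, 0, 0], [255, 0, 0.012, -0.06, 0, 0, 0], [255, 0, 0.012, -0.11, 0, 0, 0], [255, 0, 0.012, -0.16, 0, 0, 0], [255, 0.04, 0.05, -0.17, 0, 0, 0], [255, 0.08, 0.09, -0.17, 0, 0, 0], [255, 0.12, 0.13, -0.17, 0, 0, 0], [255, 0.16, 0.17, -0.17, 0, 0, 0], [255, 0.2, 0.21, -0.17, 0, 0, 0], [255, 0.24, 0.25, -0.17, 0, 0, 0], [255, 0.24, 0.25, -0.17, 0, 0, 0]]])

```text
clock: 6.78
tcp_pos: [0.3706, 0.2577, 0.2498]
orientation: [-0.0, -0.088, 0.996, 0.0]
wrist_force: [-0.2, -0.1, 0.5]
finger_gap: -0.0
grip_force: 0.0
```

```bash
python3 - <<'E'
from h import *
s=get_state();print(s['tcp_pos'],s['wrist_force'])
b=shot('top')[0]
cv2.imwrite('pics/end.png',cv2.resize(b[90:260,210:420,::-1],(735,595),interpolation=cv2.INTER_CUBIC))
E
```

```text
[0.37063353 0.25769523 0.24983808] [-0.24254935 -0.07939732  0.5497604 ]
```

View pics/end.png

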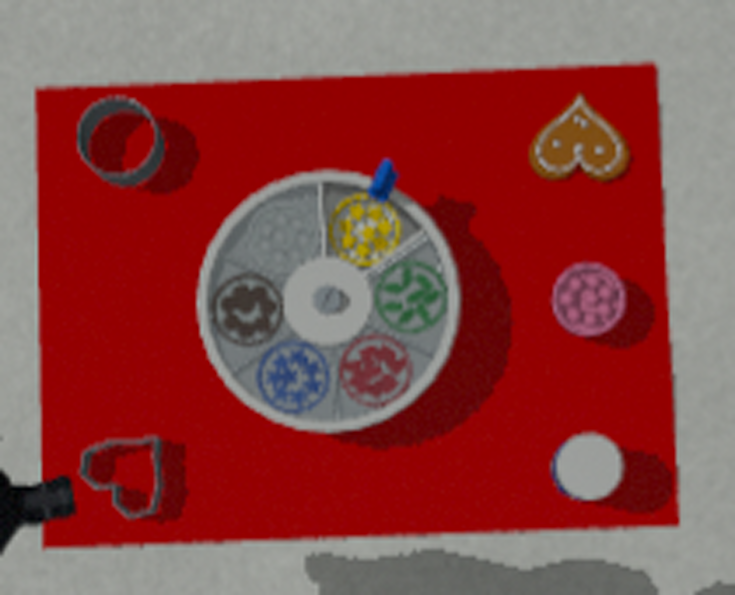

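The opening is centred over the yellow stars (365,230) with the tab on the same radius (383,180). The caddy hasn't moved visibly, and the hand is clear.

```bash
python3 -c "from workcell import *;print(hand_in())"
```

```text
the job is handed in; nothing more can be done
None
```

The job is handed in: one gentle fingertip push on the blue tab moved the opening to rest over the pot of yellow stars, and in the last picture the caddy stood where it was with the hand clear of everything.

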